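# Slide the touch control under the saucepan to full power

### The job

Turn up the hob zone that the deep saucepan stands on: with closed fingertips, touch the pad in front of the saucepan at its smallest mark and run the fingertips lightly along the curved row of marks, over each one in turn, to the largest. Finish with the fingertips still resting lightly on the largest mark (the program ends while they hold it down a little); at no time push a pad right down to its stop. Leave the other pad alone and do not move or lift the pans or anything else.

Things in the scene. Friction and masses are not known exactly. Their poses are not given: they have to be found in the camera images.
- hob: fixed two-zone tabletop induction hob, steel with black glass top, 370 (x) x 600 (y) x 55 mm high. Origin: centre of its underside; x points away from the pads' edge, y to the left. Each pad's 5 marks lie 30 mm apart along y on a printed arc bowing 20 mm to +x: marks 1, 5 at x = -128 mm, 2, 4 at -113, 3 at -108; |y| = 90 to 210 mm. The marks are 64 mm above the origin.
- saucepan: loose steel saucepan, 170 mm across, 115 mm high, with a black handle reaching 140 mm beyond its wall, away from the robot. Stands on the left or right cooking zone, about 178 mm behind the pad of that zone. Origin: centre of its underside.
- frying_pan: loose shallow steel frying pan, 190 mm across, 42 mm high, handle 160 mm, on the other zone. Not to be disturbed. Origin: centre of its underside.
- left_pad (a joint): left touch pad: smooth flat aluminium plate 66 (x) x 166 (y) mm in front of the left zone, top 9 mm above the glass. Sprung, stays level wherever pressed. Value: how far it is pressed down, m; 0 = untouched, 0.008 = on its stop. Gives at about 0.7 N, then 0.7 N per mm (3 N at 3.5 mm, 6 N at the stop); comes back up by itself.
- right_pad (a joint): right touch pad: smooth flat aluminium plate 66 (x) x 166 (y) mm in front of the right zone, top 9 mm above the glass. Sprung, stays level wherever pressed. Value: how far it is pressed down, m; 0 = untouched, 0.008 = on its stop. Gives at about 0.7 N, then 0.7 N per mm (3 N at 3.5 mm, 6 N at the stop); comes back up by itself.
- left_mark1 (a point): centre of printed round mark 1 of 5 on the left pad, black, flat, 6 mm across. Smallest, at the end nearest the hob's middle: the arc starts here. Touch is judged by the tool point between the fingers (within 12 mm over a mark), so keep them shut and upright. The point lies in the pad's top face and goes down with it.
- left_mark2 (a point): centre of printed round mark 2 of 5 on the left pad, black, flat, 9 mm across. The point lies in the pad's top face and goes down with it.
- left_mark3 (a point): centre of printed round mark 3 of 5 on the left pad, black, flat, 12 mm across. The point lies in the pad's top face and goes down with it.
- left_mark4 (a point): centre of printed round mark 4 of 5 on the left pad, black, flat, 15 mm across. The point lies in the pad's top face and goes down with it.
- left_mark5 (a point): centre of printed round mark 5 of 5 on the left pad, black, flat, 18 mm across. Largest, at the hob's outer end: the arc finishes here. The point lies in the pad's top face and goes down with it.
- right_mark1 (a point): centre of printed round mark 1 of 5 on the right pad, black, flat, 6 mm across. Smallest, at the end nearest the hob's middle: the arc starts here. Touch is judged by the tool point between the fingers (within 12 mm over a mark), so keep them shut and upright. The point lies in the pad's top face and goes down with it.
- right_mark2 (a point): centre of printed round mark 2 of 5 on the right pad, black, flat, 9 mm across. The point lies in the pad's top face and goes down with it.
- right_mark3 (a point): centre of printed round mark 3 of 5 on the right pad, black, flat, 12 mm across. The point lies in the pad's top face and goes down with it.
- right_mark4 (a point): centre of printed round mark 4 of 5 on the right pad, black, flat, 15 mm across. The point lies in the pad's top face and goes down with it.
- right_mark5 (a point): centre of printed round mark 5 of 5 on the right pad, black, flat, 18 mm across. Largest, at the hob's outer end: the arc finishes here. The point lies in the pad's top face and goes down with it.
- salt_pot: white ceramic salt pot, 42 mm across, 52 mm high, on the hob between the two pads. Origin: centre of its underside. Not to be disturbed.
- mug: white mug, 80 mm across, 95 mm high, on the worktop left of the hob. Origin: centre of its underside. Not to be disturbed.
- oil_bottle: green oil bottle, 60 mm across, 200 mm high, on the worktop left of the hob. Origin: centre of its underside. Not to be disturbed.
- jar: amber jar, 76 mm across, 100 mm high, on the worktop right of the hob. Origin: centre of its underside. Not to be disturbed.
- spatula: spatula with wooden handle lying on the worktop right of the hob. Not to be disturbed. Origin: under its middle.
- bowl: blue bowl, 100 mm across, 50 mm high, on the worktop right of the hob. Origin: centre of its underside. Not to be disturbed.

How it is judged:
On the way, in this order (a step that is already met when the one before it is completed fails the run):
1. the fingertips touch mark 1 of 5 (1 = smallest) on the pad in front of the saucepan (((y of saucepan in the frame of hob above 0 m and horizontal distance between the grasp point and left_mark1 below 0.012 m and value of joint left_pad between 0.0006 and 0.007 m) or (y of saucepan in the frame of hob below 0 m and horizontal distance between the grasp point and right_mark1 below 0.012 m and value of joint right_pad between 0.0006 and 0.007 m))), for 0.05 s.
2. the fingertips touch mark 2 of 5 (1 = smallest) on the pad in front of the saucepan (((y of saucepan in the frame of hob above 0 m and horizontal distance between the grasp point and left_mark2 below 0.012 m and value of joint left_pad between 0.0006 and 0.007 m) or (y of saucepan in the frame of hob below 0 m and horizontal distance between the grasp point and right_mark2 below 0.012 m and value of joint right_pad between 0.0006 and 0.007 m))), for 0.05 s.
3. the fingertips touch mark 3 of 5 (1 = smallest) on the pad in front of the saucepan (((y of saucepan in the frame of hob above 0 m and horizontal distance between the grasp point and left_mark3 below 0.012 m and value of joint left_pad between 0.0006 and 0.007 m) or (y of saucepan in the frame of hob below 0 m and horizontal distance between the grasp point and right_mark3 below 0.012 m and value of joint right_pad between 0.0006 and 0.007 m))), for 0.05 s.
4. the fingertips touch mark 4 of 5 (1 = smallest) on the pad in front of the saucepan (((y of saucepan in the frame of hob above 0 m and horizontal distance between the grasp point and left_mark4 below 0.012 m and value of joint left_pad between 0.0006 and 0.007 m) or (y of saucepan in the frame of hob below 0 m and horizontal distance between the grasp point and right_mark4 below 0.012 m and value of joint right_pad between 0.0006 and 0.007 m))), for 0.05 s.
5. the fingertips touch mark 5 of 5 (1 = smallest) on the pad in front of the saucepan (((y of saucepan in the frame of hob above 0 m and horizontal distance between the grasp point and left_mark5 below 0.012 m and value of joint left_pad between 0.0006 and 0.007 m) or (y of saucepan in the frame of hob below 0 m and horizontal distance between the grasp point and right_mark5 below 0.012 m and value of joint right_pad between 0.0006 and 0.007 m))), for 0.05 s.
At the end, for the whole second after the job is handed in: the tool point is within 12 mm horizontally of the largest mark of the pad in front of the saucepan, that pad is held pressed 0.6 to 7 mm (its stop is at 8 mm), the other pad is not pressed more than 1.5 mm, and pans and bystanders are within 20 mm of where they started (((y of saucepan in the frame of hob above 0 m and horizontal distance between the grasp point and left_mark5 below 0.012 m and value of joint left_pad between 0.0006 and 0.007 m) or (y of saucepan in the frame of hob below 0 m and horizontal distance between the grasp point and right_mark5 below 0.012 m and value of joint right_pad between 0.0006 and 0.007 m)) and not ((y of saucepan in the frame of hob above 0 m and value of joint right_pad above 0.0015 m) or (y of saucepan in the frame of hob below 0 m and value of joint left_pad above 0.0015 m)) and not (distance of saucepan from where it was at the start of the episode above 0.02 m) and not (distance of frying_pan from where it was at the start of the episode above 0.02 m) and not (distance of salt_pot from where it was at the start of the episode above 0.02 m) and not (distance of mug from where it was at the start of the episode above 0.02 m) and not (distance of oil_bottle from where it was at the start of the episode above 0.02 m) and not (distance of jar from where it was at the start of the episode above 0.02 m) and not (distance of spatula from where it was at the start of the episode above 0.02 m) and not (distance of bowl from where it was at the start of the episode above 0.02 m)); the arm keeps its last pose, push and grip.
It fails at once if a pad is pushed down to its stop (more than 7 mm) (value of joint any of left_pad, right_pad above 0.007 m).
It fails at once if the pad of the other zone is pressed ((y of saucepan in the frame of hob above 0 m and value of joint right_pad above 0.0015 m) or (y of saucepan in the frame of hob below 0 m and value of joint left_pad above 0.0015 m)).
It fails at once if a pan is moved or lifted more than 20 mm (distance of any of saucepan, frying_pan from where it was at the start of the episode above 0.02 m).
It fails at once if a bystander is moved or lifted more than 20 mm (distance of any of salt_pot, mug, oil_bottle, jar, spatula, bowl from where it was at the start of the episode above 0.02 m).
It also fails if it takes over 32 s, if anything falls off the work surface, if the arm or the gripper's body presses on something with over 40 N, if the wrist force passes 120 N, or if a joint passes its speed limit or range.

### The arm

A 6-joint arm with a two-finger parallel gripper is mounted at the origin on the work surface. World frame = base frame: x ahead of the robot, y to its left, z up, the work surface at z = 0. Lengths are in m, angles in rad, forces in N, time in s.
With the tool pointing down it reaches from about 0.35 to 0.975 m from the base axis. Payload 17.4 kg.
Tool frame: the origin (TCP) lies between the finger pads, 19 mm behind the fingertips; this is the grasp point; z points along the fingers, y is the line along which they close (so a half turn about z gives the same grasp; the last joint's range is limited). The gripper opens to 85 mm and grips with 20 to 120 N. Pads are 22 mm wide; open, the fingers measure 114 mm over their backs; the gripper's body (76 mm by 85 mm) begins 54 mm behind the grasp point. The pads swing forward as they close: fully open they stand 13 mm farther back than shut.
Start: joints at [1.106, 0.116, 1.442, -0, 1.584, -0.038], TCP at [0.279, 0.614, 0.25] pointing down, gripper open.
Joint ranges: [-2.83, 2.83], [-0.83, 2.19], [0.07, 2.5], [-1.14, 4.28], [0.01, 3], [-2.97, 2.97]. Speed limits (rad/s): [1.89, 1.89, 2.22, 3.14, 3.14, 3.14].

### API

Orientations are given as [roll, pitch, yaw] about the fixed x, y, z axes, in that order (R = Rz(yaw) Ry(pitch) Rx(roll)).
In Python, from workcell import readout, eyes, job, nets gives the robot as it stands.
- The arm moves only by the tool drive_tool, never from a script. Its argument "motion" is a list of rows, each a list of 7 numbers: the turn, a rotation vector about the tool's x, y, z in degrees, then the shift along the tool's x, y, z in cm, then the closure, from 0 (fully open) to 1 (shut). In form: [[rx, ry, rz, dx, dy, dz, fingers], ...]. A call has 1 to 20 rows; each row is the pose to reach, as a shift and turn from the pose commanded when the call began, along the tool's axes at that moment; what a row does not reach only later rows make up. A row lasts 1/12 s, in which the tool goes at most 41.7 mm and 7.16 degrees, less where a joint would pass 70% of its speed; a pose out of reach is approached as far as the arm can. A call with a gripper value outside its range is refused whole. The fingers move at their own pace and stop on an object; the grip force is fixed at half the most. Time passes only in rows, so rows that repeat a pose let the fingers close. It gives the time, the measured TCP pose, the force, the opening and the grip force at its end, in the units of the state.
- readout.get_obs(): the state, without advancing time (a new reading comes with each control period).
- eyes.camera(name): name is "side" or "top"; returns a dict with "pixels" (420x560x3 uint8, red, green, blue), "mtx" (3x3 intrinsics, pixels), "origin" and "attitude" of the camera in the world. Camera axes: x right, y down, z forward; pixel columns grow to the right and rows downward; lengths in m; the calibration is good to about 2 mm. A picture is of the moment at which its call begins. There is no depth.
- job.job_done(): hands the job in; it is judged then, once.
Trained networks look in a picture, given as the dict that the camera call returned (one of the last four; its "shot" number tells which), for a name from the list of things; names that differ only in an ending like _2 or _b are one class to them, and where a whole thing is asked for, a point or a joint stands for the part that bears it (a point fixed in the world has none). Each returns a list of dicts, best first, with "confidence" (0 to 1); they miss things now and then, are a little off and sometimes report something else, mostly with a low value. They report only what shows in the picture. A call takes as long as a camera call.
- nets.spot_in(picture, target): "position" ([x, y, z] in m, in world coordinates, good to about 4 mm: the middle of the surface that is visible of it).
The state is a dict: "time": time; "joints": joint angles; "qd": joint speeds; "effort": joint torques, N m; "tcp_pos": TCP position; "tcp_rot": TCP orientation; "contact_force": force on the tool from outside, world axes, zero at the start; "torque": the same for the moment, N m; "finger_gap": finger opening in m; "gripper_force": force on a finger pad.
Only numpy, scipy, OpenCV 4.12 (cv2) and the standard library are available. Lean on these libraries where they do the work, as an engineer would, in place of code of your own. Each camera call takes 0.05 s, during which the arm holds its last target. There are 200 camera calls.

## Working session

There is one attempt and no reset: what is moved stays moved. The work goes in short steps, Python scripts to look and compute and a tool call to move; the robot and the scene stay as the last step left them, time stands still between calls to the robot, and variables do not carry over. Pictures are saved under pics/ and viewed, at most 10 in all, crops included, and the job is handed in when it is done.

Besides the shell and the picture viewer there is one more tool, called after "Emit:" as name([rows], argument=value, ...), one row to a line, values as JSON. drive_tool: Moves the arm, as the interface text tells. Its arguments: {"type":"object","properties":{"motion":{"type":"array"}},"required":["motion"]}

```bash
mkdir -p pics; python3 - <<'E'
from workcell import readout, eyes, nets
import cv2,numpy as np
o=readout.get_obs(); print({k:np.round(o[k],3).tolist() for k in ['time','tcp_pos','tcp_rot','contact_force','finger_gap']})
for n in ['top','side']:
    p=eyes.camera(n); cv2.imwrite(f'pics/{n}1.png',p['pixels'][:,:,::-1])
    for t in ['hob','saucepan','frying_pan','salt_pot','left_pad','right_pad']+[f'{s}_mark{i}' for s in ('left','right') for i in range(1,6)]:
        r=nets.spot_in(p,t)[:2]; print(n,t,[(np.round(d['position'],3).tolist(),round(d['confidence'],2)) for d in r])
E
```

```text
{'time': 0.0, 'tcp_pos': [0.279, 0.614, 0.249], 'tcp_rot': [-3.14, -0.0, 2.715], 'contact_force': [0.898, -0.029, -0.078], 'finger_gap': 0.086}
top hob [([0.547, 0.032, 0.051], 0.77), ([0.514, 0.201, 0.063], 0.59)]
top saucepan [([0.706, 0.173, 0.059], 0.74)]
top frying_pan [([0.651, -0.138, 0.065], 0.64), ([0.515, 0.197, 0.066], 0.54)]
top salt_pot [([0.475, 0.043, 0.102], 0.56), ([0.454, -0.098, 0.069], 0.3)]
top left_pad [([0.514, 0.195, 0.066], 0.7)]
top right_pad [([0.461, -0.096, 0.065], 0.84)]
top left_mark1 [([0.514, 0.194, 0.065], 0.57), ([0.462, -0.096, 0.067], 0.37)]
top left_mark2 [([0.514, 0.194, 0.065], 0.57), ([0.462, -0.096, 0.067], 0.37)]
top left_mark3 [([0.514, 0.194, 0.065], 0.57), ([0.462, -0.096, 0.067], 0.37)]
top left_mark4 [([0.514, 0.194, 0.065], 0.57), ([0.462, -0.096, 0.067], 0.37)]
top left_mark5 [([0.514, 0.194, 0.065], 0.57), ([0.462, -0.096, 0.067], 0.37)]
top right_mark1 [([0.46, -0.096, 0.066], 0.95)]
top right_mark2 [([0.46, -0.096, 0.066], 0.95)]
top right_mark3 [([0.46, -0.096, 0.066], 0.95)]
top right_mark4 [([0.46, -0.096, 0.066], 0.95)]
top rig
[... 158 characters left out ...]
 ([0.507, 0.185, 0.063], 0.4)]
side frying_pan [([0.662, -0.14, 0.066], 0.7)]
side salt_pot [([0.469, 0.03, 0.087], 0.78)]
side left_pad [([0.508, 0.186, 0.064], 0.92)]
side right_pad [([0.456, -0.109, 0.062], 0.7)]
side left_mark1 [([0.509, 0.183, 0.065], 0.56)]
side left_mark2 [([0.509, 0.183, 0.065], 0.56)]
side left_mark3 [([0.509, 0.183, 0.065], 0.56)]
side left_mark4 [([0.509, 0.183, 0.065], 0.56)]
side left_mark5 [([0.509, 0.183, 0.065], 0.56)]
side right_mark1 [([0.454, -0.11, 0.063], 0.82)]
side right_mark2 [([0.454, -0.11, 0.063], 0.82)]
side right_mark3 [([0.454, -0.11, 0.063], 0.82)]
side right_mark4 [([0.454, -0.11, 0.063], 0.82)]
side right_mark5 [([0.454, -0.11, 0.063], 0.82)]
```

View pics/top1.png

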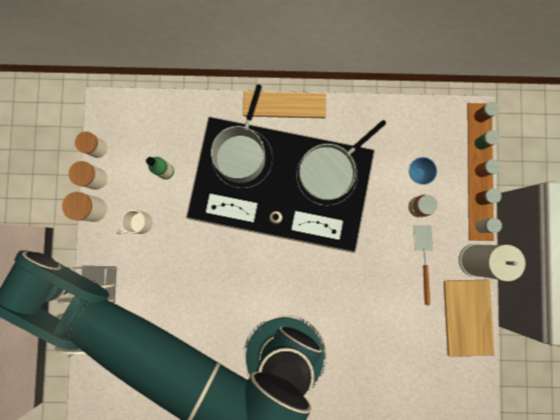

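View pics/side1.png

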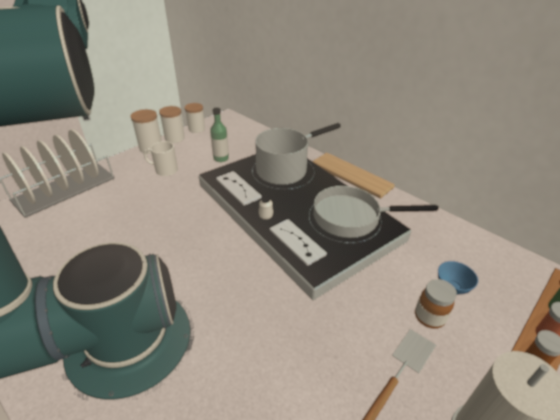

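The saucepan stands on the left zone (top 238,157), with its pad at (231,207); the frying pan is on the right at (327,173). The salt pot is at (277,217). The left pad's marks grow to the left, with the smallest near (250,211). Next I fit the hob pose using the pads and marks.

```bash
cat > h.py <<'E'
import numpy as np,cv2
def ray(p,uv,z):
    A=np.array(p['attitude']); R=A if A.shape==(3,3) else None
    if R is None:
        from scipy.spatial.transform import Rotation
        R=Rotation.from_euler('xyz',A).as_matrix() if A.size==3 else Rotation.from_quat(A).as_matrix()
    d=R@np.linalg.inv(p['mtx'])@np.array([uv[0],uv[1],1.]); o=np.array(p['origin']); return o+d*(z-o[2])/d[2]
def proj(p,X):
    R=np.array(p['attitude']); c=(np.array(X)-p['origin'])@R; q=c@np.array(p['mtx']).T; return q[...,:2]/q[...,2:]
E
python3 - <<'E'
from h import *
from workcell import eyes
for n,c in [('top',[(231,207),(317,225)]),('side',[(238,188),(298,241)])]:
    p=eyes.camera(n); print(n,np.array(p['attitude']).shape)
    g=cv2.cvtColor(p['pixels'],cv2.COLOR_RGB2GRAY)
    for k,(u,v) in enumerate(c):
        w=g[v-30:v+30,u-35:u+35]
        m=(w>110).astype(np.uint8)
        N,L,S,C=cv2.connectedComponentsWithStats(m)
        i=L[30:31,20:50][0]; i=np.bincount(i[i>0]).argmax()
        cn=max(cv2.findContours((L==i).astype(np.uint8),0,2)[0],key=cv2.contourArea)
        r=cv2.convexHull(cn); f=np.zeros_like(m); cv2.fillConvexPoly(f,r,1)
        M=cv2.moments(f,True); ce=(M['m10']/M['m00']+u-35,M['m01']/M['m00']+v-30)
        print('pad',k,np.round(ce,1),S[i].tolist(),np.round(ray(p,ce,.064),4))
        f2=cv2.erode(f,np.ones((5,5)))
        wt=np.where(f2>0,np.clip(np.median(w[f2>0]).astype(float)-20-w,0,None),0)
        N,L,S,C=cv2.connectedComponentsWithStats((wt>15).astype(np.uint8))
        for j in range(1,N):
            q=np.argwhere(L==j); a=wt[L==j]; ctr=(q*a[:,None]).sum(0)/a.sum()
            uv=(ctr[1]+u-35,ctr[0]+v-30); print('  ',len(q),round(a.sum()),np.round(uv,1),np.round(ray(p,uv,.064),4)[:2])
        cv2.imwrite(f'pics/{n}_pad{k}.png',cv2.resize(w,None,fx=8,fy=8,interpolation=cv2.INTER_CUBIC))
E
```

```text
top (3,)
pad 0 [231.2 207.4] [10, 17, 51, 28, 931] [0.512  0.1947 0.064 ]
   41 2951 [226.  204.4] [0.5222 0.2128]
   30 2773 [213.4 206.7] [0.5131 0.2558]
   14 684 [240.  207.8] [0.5114 0.1644]
   7 255 [246.9 213.2] [0.4936 0.1401]
pad 1 [316.9 224.8] [10, 16, 51, 28, 939] [ 0.4592 -0.1001  0.064 ]
   86 6204 [326.  226.8] [ 0.4528 -0.1314]
   5 193 [299.3 224.3] [ 0.4596 -0.0399]
   1 16 [303. 223.] [ 0.4642 -0.0526]
side (3,)
pad 0 [239.  187.6] [13, 13, 46, 34, 748] [0.5094 0.1866 0.064 ]
   14 519 [225.4 178. ] [0.5137 0.2567]
   9 290 [234.2 180.9] [0.5233 0.2245]
   5 125 [240.6 184.8] [0.5229 0.194 ]
   1 22 [244. 190.] [0.5118 0.1659]
pad 1 [298.3 241.6] [7, 8, 57, 46, 1146] [ 0.4562 -0.1084  0.064 ]
   4 109 [291.5 232.5] [ 0.4702 -0.071 ]
   11 400 [299.6 237.9] [ 0.4695 -0.1012]
   20 906 [305.2 245. ] [ 0.4593 -0.1299]
   30 1579 [308.2 254.1] [ 0.4392 -0.1571]
```

```bash
python3 - <<'E'
import numpy as np
from scipy.optimize import least_squares
X=dict(zip(range(1,6),[-.128,-.113,-.108,-.113,-.128])); P=lambda s,i:np.array([X[i],s*(.06+.03*i)])
top=[(1,5,.5131,.2558),(1,2,.5114,.1644),(1,1,.4936,.1401),(-1,1,.4596,-.0399)]
side=[(1,5,.5137,.2567),(1,4,.5233,.2245),(1,3,.5229,.194),(1,2,.5118,.1659),(-1,2,.4702,-.071),(-1,3,.4695,-.1012),(-1,4,.4593,-.1299),(-1,5,.4392,-.1571)]
def T(q,p): c,s=np.cos(q[2]),np.sin(q[2]); return q[:2]+np.array([[c,-s],[s,c]])@p
for d in (top,side,top+side):
    r=least_squares(lambda q:np.concatenate([T(q,P(a,b))-(x,y) for a,b,x,y in d]),[.6,.03,-.2],loss='soft_l1',f_scale=.003)
    print(np.round(r.x,4),np.round(r.fun.reshape(-1,2)*1e3,1).tolist()); print(np.round([T(r.x,P(1,i)) for i in range(1,6)],4).tolist())
E
```

```text
[ 0.602   0.0267 -0.1791] [[0.3, 0.4], [0.7, 0.5], [-1.6, -2.0], [0.4, 0.9]]
[[0.492, 0.1381], [0.5121, 0.1649], [0.5224, 0.1935], [0.5228, 0.224], [0.5134, 0.2562]]
[ 0.6024  0.0273 -0.1779] [[-0.1, -0.1], [-0.2, -0.0], [-0.2, 0.0], [0.6, -0.5], [-0.2, 0.2], [0.1, -0.0], [0.0, 0.0], [0.1, 0.4]]
[[0.4924, 0.1385], [0.5124, 0.1654], [0.5227, 0.194], [0.5231, 0.2245], [0.5136, 0.2566]]
[ 0.6023  0.0272 -0.1779] [[0.4, 0.7], [0.9, 0.9], [-1.3, -1.7], [0.8, 1.1], [-0.2, -0.2], [-0.4, -0.2], [-0.3, -0.1], [0.5, -0.6], [-0.3, 0.1], [-0.0, -0.2], [-0.1, -0.1], [-0.0, 0.2]]
[[0.4923, 0.1384], [0.5123, 0.1653], [0.5226, 0.1939], [0.5229, 0.2243], [0.5135, 0.2565]]
```

Emit:
drive_tool([
  [0, 0, 0, -1, -0.9, 0, 1],
  [0, 0, 0, -3, -2.6, 0, 1],
  [0, 0, 0, -6, -5.3, 0, 1],
  [0, 0, 0, -9, -7.9, 0, 1],
  [0, 0, 0, -12, -10.6, 0, 1],
  [0, 0, 0, -15, -13.2, 0, 1],
  [0, 0, 0, -18, -15.9, 0, 1],
  [0, 0, 0, -21, -18.5, 0, 1],
  [0, 0, 0, -24, -21.2, 0, 1],
  [0, 0, 0, -27, -23.8, 0, 1],
  [0, 0, 0, -30, -26.4, 1, 1],
  [0, 0, 0, -33, -29.1, 3, 1],
  [0, 0, 0, -36, -31.7, 5, 1],
  [0, 0, 0, -38, -33.5, 7.5, 1],
  [0, 0, 0, -39, -34.4, 10, 1],
  [0, 0, 0, -39.1, -34.4, 12, 1],
  [0, 0, 0, -39.1, -34.4, 13, 1],
  [0, 0, 0, -39.1, -34.4, 13, 1],
  [0, 0, 0, -39.1, -34.4, 13, 1],
  [0, 0, 0, -39.1, -34.4, 13, 1],
])

```text
time: 3.47
tcp_pos: [0.4933, 0.14, 0.1216]
tcp_rot: [3.14, 0.001, 2.716]
contact_force: [-0.4, -0.2, -0.0]
finger_gap: -0.0002
gripper_force: 0.0
```

Emit:
drive_tool([
  [0, 0, 0, 0, -0.1, 1, 1],
  [0, 0, 0, 0, -0.2, 2, 1],
  [0, 0, 0, 0, -0.2, 2.8, 1],
  [0, 0, 0, 0, -0.2, 3.3, 1],
  [0, 0, 0, 0, -0.2, 3.3, 1],
  [0, 0, 0, 0, -0.2, 3.3, 1],
  [0, 0, 0, 0, -0.2, 3.3, 1],
])

```text
time: 4.05
tcp_pos: [0.4923, 0.1377, 0.0873]
tcp_rot: [3.141, 0.0, 2.715]
contact_force: [-0.4, 0.3, -0.4]
finger_gap: -0.0001
gripper_force: 0.0
```

```bash
python3 - <<'E'
from workcell import eyes,readout
import cv2,numpy as np
for n,(u,v) in [('side',(245,175)),('top',(235,205))]:
    p=eyes.camera(n)['pixels'][v-60:v+60,u-80:u+80,::-1]; cv2.imwrite(f'pics/{n}2.png',cv2.resize(p,None,fx=5,fy=5,interpolation=cv2.INTER_CUBIC))
o=readout.get_obs();print(o['tcp_pos'],o['contact_force'])
E
```

```text
[0.49236303 0.13767144 0.08742918] [ 0.1337759   0.28424992 -0.02978893]
```

View pics/side2.png

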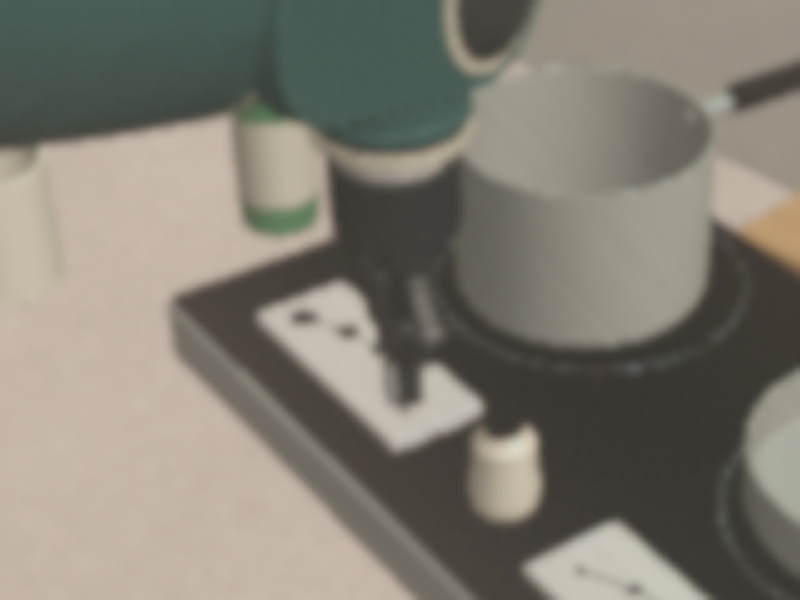

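The closed fingertips sit just over mark 1 (crop about 400,400), clear of the saucepan and salt pot. Now I press gently.

Emit:
drive_tool([
  [0, 0, 0, 0, 0, 0.3, 1],
  [0, 0, 0, 0, 0, 0.5, 1],
  [0, 0, 0, 0, 0, 0.6, 1],
  [0, 0, 0, 0, 0, 0.7, 1],
  [0, 0, 0, 0, 0, 0.7, 1],
  [0, 0, 0, 0, 0, 0.7, 1],
])

```text
time: 4.65
tcp_pos: [0.4922, 0.1376, 0.0801]
tcp_rot: [3.141, 0.0, 2.715]
contact_force: [0.9, 0.2, 2.6]
finger_gap: 0.0001
gripper_force: 1.2
```

Emit:
drive_tool([
  [0, 0, 0, -0.2, 0.8, 0, 1],
  [0, 0, 0, -0.35, 1.7, 0, 1],
  [0, 0, 0, -0.55, 2.5, 0, 1],
  [0, 0, 0, -0.68, 3.35, 0, 1],
  [0, 0, 0, -0.68, 3.35, 0, 1],
  [0, 0, 0, -0.65, 4.1, 0, 1],
  [0, 0, 0, -0.6, 4.9, 0, 1],
  [0, 0, 0, -0.5, 5.7, 0, 1],
  [0, 0, 0, -0.44, 6.4, 0, 1],
  [0, 0, 0, -0.44, 6.4, 0, 1],
  [0, 0, 0, -0.44, 6.4, 0, 1],
])

```text
time: 5.57
tcp_pos: [0.5227, 0.1947, 0.08]
tcp_rot: [3.141, -0.0, 2.715]
contact_force: [0.4, 2.6, 2.7]
finger_gap: 0.0001
gripper_force: 1.3
```

Emit:
drive_tool([
  [0, 0, 0, 0.25, 0.7, 0, 1],
  [0, 0, 0, 0.55, 1.4, 0, 1],
  [0, 0, 0, 0.85, 2.1, 0, 1],
  [0, 0, 0, 1.2, 2.75, 0, 1],
  [0, 0, 0, 1.2, 2.75, 0, 1],
  [0, 0, 0, 1.7, 3.4, 0, 1],
  [0, 0, 0, 2.25, 4.05, 0, 1],
  [0, 0, 0, 2.8, 4.7, 0, 1],
  [0, 0, 0, 3.4, 5.3, 0, 1],
  [0, 0, 0, 3.4, 5.3, 0, 1],
  [0, 0, 0, 3.4, 5.3, 0, 1],
  [0, 0, 0, 3.4, 5.3, 0, 1],
])

```text
time: 6.57
tcp_pos: [0.5135, 0.2566, 0.08]
tcp_rot: [3.141, -0.0, 2.715]
contact_force: [0.0, 0.4, 2.2]
finger_gap: -0.0001
gripper_force: 1.3
```

```bash
python3 - <<'E'
from workcell import eyes,readout
import cv2
p=eyes.camera('side')['pixels'][115:235,145:305,::-1]; cv2.imwrite('pics/side3.png',cv2.resize(p,None,fx=5,fy=5,interpolation=cv2.INTER_CUBIC))
o=readout.get_obs();print(o['tcp_pos'],o['contact_force'])
E
```

```text
[0.51356429 0.25642549 0.08000405] [-1.12439071  1.86604121  2.90976669]
```

View pics/side3.png

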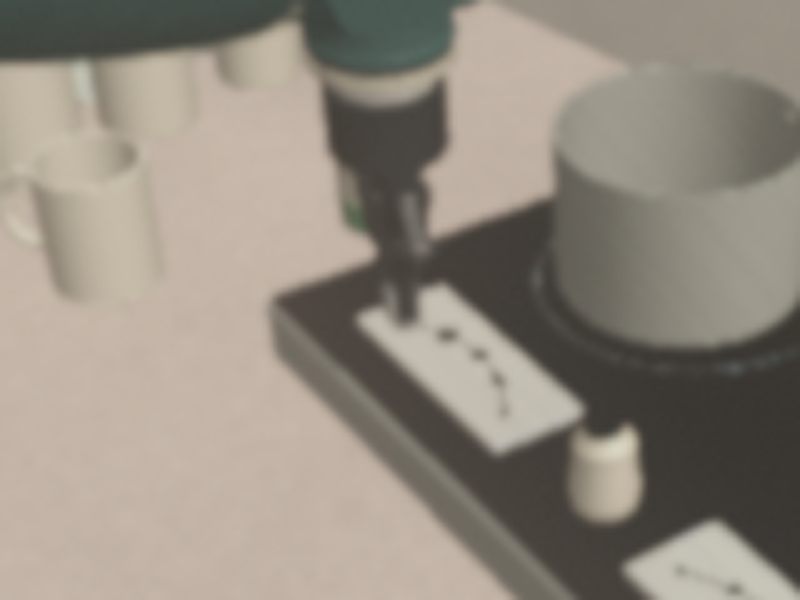

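The fingertips rest on mark 5 (crop 405,318), with marks 4 to 1 visible behind them and a push of about 2.5 N.

```bash
python3 -c "
from workcell import job
print(job.job_done())"
```

```text
the job is handed in; nothing more can be done
None
```

I ran the closed fingertips over marks 1 to 5 of the left pad, in front of the saucepan, and handed the job in with them resting on the largest mark at about 2.5 N (roughly 3 mm down); the verdict wasn't shown.

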